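# Snap the undone tub shut

### The arm

A 7-joint arm with a two-finger parallel gripper is mounted at the origin on the work surface. World frame = base frame: x ahead of the robot, y to its left, z up, the work surface at z = 0. Lengths are in mm, angles in rad, forces in N, time in s.
With the tool pointing down it reaches from about 375 to 925 mm from the base axis. Payload 3.1 kg.
Tool frame: the origin (TCP) lies midway between the tips of the shut fingers; the grasp point (between the pads) lies 19 mm behind it; z points along the fingers, y is the line along which they close (so a half turn about z gives the same grasp; the last joint's range is limited). The gripper opens to 85 mm and grips with 20 to 120 N. Pads are 22 mm wide; open, the fingers measure 114 mm over their backs; the gripper's body (76 mm by 85 mm) begins 54 mm behind the grasp point. The pads swing forward as they close: fully open they stand 13 mm farther back than shut.
Start: joints at [-1.308, 0.383, 0.044, 1.598, -0.018, 1.161, -0.05], TCP at [229.443, 608.16, 231.269] pointing down, gripper open.
Joint ranges: [-2.61, 2.61], [-0.41, 2.15], [-1.48, 1.57], [0, 2.5], [-1.57, 4.71], [0.05, 1.97], [-2.85, 2.85]. Speed limits (rad/s): [2.79, 2.79, 3.14, 3.14, 3.14, 3.14, 3.14].

### API

Orientations are given as a unit quaternion [x, y, z, w].
In Python, from bench import readout, optics, order gives the robot as it stands. The module is installed in compiled form; this text tells all that it offers.
- The arm moves only by the shell command python3 -m jog 'ROWS' [FORCE]. ROWS is JSON, a list of rows, each an object with "slide": the shift along the world's x, y, z in m, a list of three; "rotation": the turn, a rotation vector about the world's x, y, z in rad, a list of three; "claw": the closure, from 0 (fully open) to 1 (shut). A call has exactly 5 rows; each row shifts and turns the commanded pose from where the row before left it; what a row does not reach is not made up. A row lasts 1/8 s, in which the tool goes at most 62.5 mm and 10.7 degrees, less where a joint would pass 70% of its speed; a pose out of reach is approached as far as the arm can. A call with a gripper value outside its range is refused whole. The fingers move at their own pace and stop on an object; FORCE is the grip in N (left out, the last holds). Time passes only in rows, so rows that do not move let the fingers close, or fill a call up. It gives the time, the measured TCP pose, the force, the opening and the grip force at its end, in the units of the state.
- readout.get_obs(): the state, without advancing time (a new reading comes with each control period).
- optics.snapshot(name): name is "scene" or "side" or "wrist"; returns a dict with "frame" (384x512x3 uint8, red, green, blue), "K" (3x3 intrinsics, pixels), "rvec" (rotation vector, rad) and "tvec" (3), from world to camera coordinates, as OpenCV has them; the wrist camera has in their place "hand_eye" (4x4, takes a point from camera to tool coordinates, whose origin is the TCP and whose axes are the flange's). Camera axes: x right, y down, z forward; pixel columns grow to the right and rows downward; lengths in mm; the calibration is good to about 2 mm. A picture is of the moment at which its call begins: read the wrist's pose just before it. There is no depth.
- order.hand_in(): hands the job in; it is judged then, once.
The state is a dict: "time": time; "joint_pos": joint angles; "dq": joint speeds; "joint_torque": joint torques, N m; "position": TCP position; "eef_rot": TCP orientation; "force": force on the tool from outside, world axes, zero at the start; "wrist_torque": the same for the moment, N m; "width": finger opening in mm; "finger_force": force on a finger pad.
Only numpy, scipy, OpenCV 4.12 (cv2) and the standard library are available. Lean on these libraries where they do the work, as an engineer would, in place of code of your own. Each camera call takes 0.05 s, during which the arm holds its last target. There are 200 camera calls.

### The job

Of the three lidded tubs on the counter one has been left with its catch undone, standing up instead of lying flat over the lid. Give that tub's lid a tug: lift it by its black pull about two centimetres to see that it is loose, and let it down again. Then fold its catch over and press it down flat on the lid, and leave the other two tubs latched.

Things in the scene. Friction and masses are not known exactly. Their poses are not given: they have to be found in the camera images.
- tub_a: One of three alike black food tubs, 150 (x) by 110 (y) by 75 mm high, fixed on the table in the left, middle or right place. Origin: centre of its underside. x points away from the robot (yaw within 15 deg), y left, z up. Hinged white lid with a black pull, steel catch at the robot's side; all three tubs have the same measures, given below in this frame.
- tub_b: One of three alike black food tubs, 150 (x) by 110 (y) by 75 mm high, fixed on the table in the left, middle or right place. Origin: centre of its underside. x points away from the robot (yaw within 15 deg), y left, z up. Hinged white lid with a black pull, steel catch at the robot's side; all three tubs have the same measures, given below in this frame.
- tub_c: One of three alike black food tubs, 150 (x) by 110 (y) by 75 mm high, fixed on the table in the left, middle or right place. Origin: centre of its underside. x points away from the robot (yaw within 15 deg), y left, z up. Hinged white lid with a black pull, steel catch at the robot's side; all three tubs have the same measures, given below in this frame.
- catch_a (a joint): Catch of tub_a: steel flap 46 long, 36 wide, 5 mm thick, hinged along y at x -69, z 87 mm. 0 rad = shut, flat over the lid (x -68 to -22, top z 89 mm); about 1.5 = undone, standing up; 1.9 = stop, leaning to the robot. Stiff (1.5 N at the tip), stays where left: push it over from the robot's side, then press it flat.
- catch_b (a joint): Catch of tub_b: steel flap 46 long, 36 wide, 5 mm thick, hinged along y at x -69, z 87 mm. 0 rad = shut, flat over the lid (x -68 to -22, top z 89 mm); about 1.5 = undone, standing up; 1.9 = stop, leaning to the robot. Stiff (1.5 N at the tip), stays where left: push it over from the robot's side, then press it flat.
- catch_c (a joint): Catch of tub_c: steel flap 46 long, 36 wide, 5 mm thick, hinged along y at x -69, z 87 mm. 0 rad = shut, flat over the lid (x -68 to -22, top z 89 mm); about 1.5 = undone, standing up; 1.9 = stop, leaning to the robot. Stiff (1.5 N at the tip), stays where left: push it over from the robot's side, then press it flat.
- lid_a (a joint): Lid of tub_a: 130 by 106 by 8 mm, top z 84 mm, hinged on the far edge at x +73, z 76 mm. Black pull on it: 24 (x) by 16 (y) mm, centre x -5, y 0, from z 84 to 124 mm. 0 rad = down, grows as the near edge rises. Gives under 0.01 when latched; undone it lifts easily (90 g, stop at 0.6) and falls shut if let go.
- lid_b (a joint): Lid of tub_b: 130 by 106 by 8 mm, top z 84 mm, hinged on the far edge at x +73, z 76 mm. Black pull on it: 24 (x) by 16 (y) mm, centre x -5, y 0, from z 84 to 124 mm. 0 rad = down, grows as the near edge rises. Gives under 0.01 when latched; undone it lifts easily (90 g, stop at 0.6) and falls shut if let go.
- lid_c (a joint): Lid of tub_c: 130 by 106 by 8 mm, top z 84 mm, hinged on the far edge at x +73, z 76 mm. Black pull on it: 24 (x) by 16 (y) mm, centre x -5, y 0, from z 84 to 124 mm. 0 rad = down, grows as the near edge rises. Gives under 0.01 when latched; undone it lifts easily (90 g, stop at 0.6) and falls shut if let go.

How it is judged:
By the outcome, as a careful person would: the job done as asked, in the order asked, and still so for the second after the job is handed in, with the robot touching nothing.
It also fails if it takes over 43 s, if anything falls off the work surface, if the arm or the gripper's body presses on something with over 40 N, if the wrist force passes 120 N, or if a joint passes its speed limit or range.

## Working session

There is one attempt and no reset: what is moved stays moved. The work goes in short steps, Python scripts to look and compute and a shell command to move; the robot and the scene stay as the last step left them, time stands still between calls to the robot, and variables do not carry over. Pictures are saved under pics/ and viewed, at most 10 in all, crops included, and the job is handed in when it is done.

```bash
mkdir -p pics; python3 - <<'E'
from bench import readout, optics
import cv2,numpy as np
o=readout.get_obs();print({k:np.round(v,3).tolist() for k,v in o.items()})
for n in ("scene","side"):
    s=optics.snapshot(n);cv2.imwrite(f"pics/{n}0.png",s["frame"][:,:,::-1]);np.savez(f"{n}0.npz",**s)
    print(n,s["K"].tolist(),s["rvec"],s["tvec"])
print(optics.snapshot("wrist")["hand_eye"])
E
```

```text
{'time': 0.0, 'joint_pos': [-1.308, 0.384, 0.044, 1.6, -0.018, 1.161, -0.05], 'dq': [0.0, 0.001, -0.0, -0.001, 0.0, -0.001, -0.001], 'joint_torque': [-0.0, -43.347, 1.025, -24.951, 0.011, 0.012, 0.0], 'position': [229.131, 607.274, 229.883], 'eef_rot': [0.179, 0.984, -0.001, -0.0], 'force': [0.403, -0.171, 0.554], 'wrist_torque': [0.049, -0.026, 0.001], 'finger_force': 0.0, 'width': 85.395}
scene [[457.00608139750193, 0.0, 261.2215030206621], [0.0, 457.00608139750193, 190.32474747872263], [0.0, 0.0, 1.0]] [ 1.50442948  1.72449219 -0.93923722] [  90.6231092  -207.69185464 1468.49900619]
side [[358.9638499908812, 0.0, 260.3123492541041], [0.0, 358.9638499908812, 193.1809840358083], [0.0, 0.0, 1.0]] [ 0.24396624 -2.63350912  1.55651279] [558.07701237 154.0170365  682.5314312 ]
[[-3.05924080e-04 -9.59069731e-01 -2.83169838e-01  7.20448930e+01]
 [ 9.99998983e-01  1.01147677e-04 -1.42293207e-03 -2.30052136e-01]
 [ 1.39333305e-03 -2.83169985e-01  9.59068724e-01 -1.42072433e+02]
 [ 0.00000000e+00  0.00000000e+00  0.00000000e+00  1.00000000e+00]]
```

View pics/scene0.png

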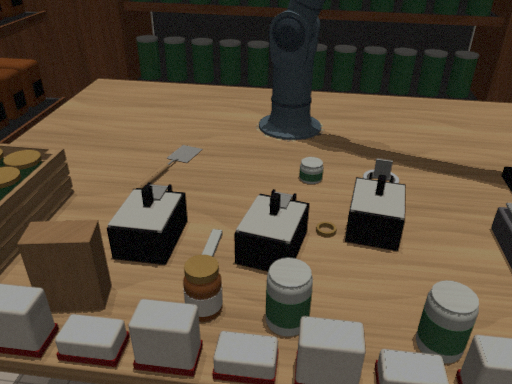

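View pics/side0.png

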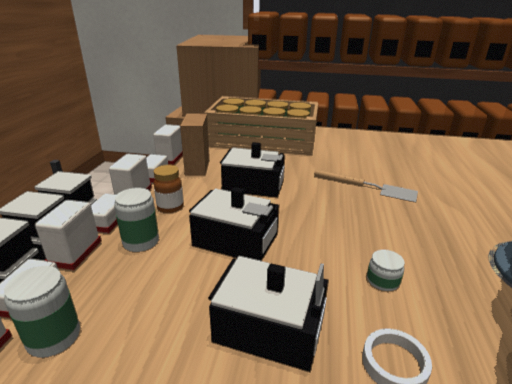

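The right-hand tub in the scene view has its catch standing up, at scene (384,168) and side (320,285). A white ring lies near it on the robot side. The other two catches are flat. Next I measure its lid in both views.

```bash
cat > h.py <<'E'
import numpy as np,cv2
def ray(s,uv):
    R=cv2.Rodrigues(s["rvec"])[0];C=-R.T@s["tvec"]
    uv=np.asarray(uv,float).reshape(-1,2)
    d=np.c_[uv,np.ones(len(uv))]@np.linalg.inv(s["K"]).T@R
    return C,d
def plane(s,uv,z):
    C,d=ray(s,uv);return C+d*((z-C[2])/d[:,2])[:,None]
E
python3 - <<'E'
from h import *
for n,seed,roi in (("scene",(376,205),(340,172,70,75)),("side",(250,290),(205,255,125,75))):
    s=dict(np.load(n+"0.npz"));f=s["frame"]
    x,y,w,h=roi;m=np.zeros(f.shape[:2],np.uint8)
    g=(f.min(2)>150)&(f.max(2).astype(int)-f.min(2)<40)
    m[y:y+h,x:x+w]=g[y:y+h,x:x+w]
    k,lab,st,_=cv2.connectedComponentsWithStats(m)
    i=1+np.argmax(st[1:,4]);print(n,st[i])
    c=cv2.findContours((lab==i).astype(np.uint8),cv2.RETR_EXTERNAL,cv2.CHAIN_APPROX_NONE)[0][0][:,0]
    P=plane(s,c,84)[:,:2].astype(np.float32)
    r=cv2.minAreaRect(P);print(r,cv2.boxPoints(r).round().tolist())
    v=f.copy();cv2.drawContours(v,[c[:,None]],-1,(255,0,0),1)
    cv2.imwrite(f"pics/{n}1.png",cv2.resize(v[y-30:y+h+40,x-20:x+w+30],None,fx=4 if n=="scene" else 3,fy=4 if n=="scene" else 3)[:,:,::-1])
# pull top and catch approx
for n,uv in(("scene",[(381,176)]),("side",[(276,266)])):
    s=dict(np.load(n+"0.npz"));print(n,plane(s,uv,124))
a,b=dict(np.load("scene0.npz")),dict(np.load("side0.npz"))
E
python3 -c "
import cv2,numpy as np
a=cv2.imread('pics/scene1.png');b=cv2.imread('pics/side1.png');print(a.shape,b.shape)
h=max(a.shape[0],b.shape[0]);p=lambda i:cv2.copyMakeBorder(i,0,h-i.shape[0],0,0,0)
c=np.hstack([p(a),p(b)]);k=min(800/c.shape[1],600/c.shape[0]);cv2.imwrite('pics/c1.png',cv2.resize(c,None,fx=k,fy=k))"
```

```text
scene [393 174   5   8  14]
((437.203125, 267.30328369140625), (31.336219787597656, 5.191747188568115), 5.343518257141113) [[421.0, 268.0], [422.0, 263.0], [453.0, 266.0], [453.0, 271.0]]
side [ 212  257  105   69 4072]
((519.54736328125, 225.94400024414062), (104.28276062011719, 127.92060852050781), 81.70893096923828) [[449.0, 184.0], [575.0, 165.0], [590.0, 268.0], [464.0, 287.0]]
scene [[507.59399619 222.00839006 124.        ]]
side [[507.24004273 224.92182862 124.        ]]
(580, 480, 3) (435, 525, 3)
```

View pics/c1.png

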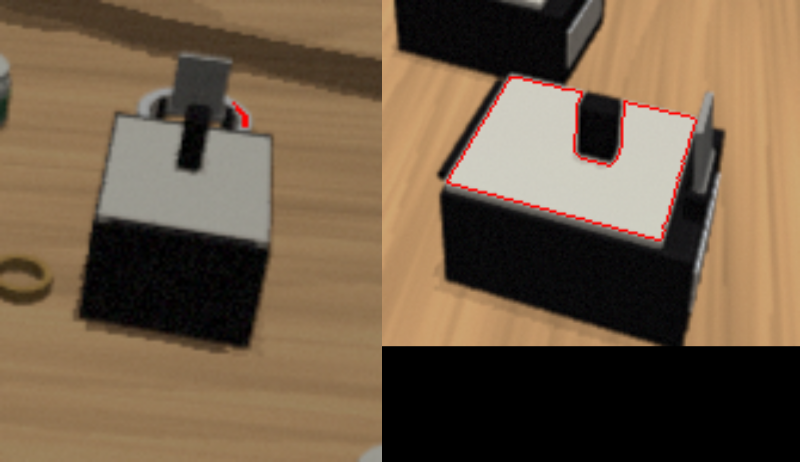

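The side fit is good: 104×128 mm, centre (519.5, 225.9), yaw −8.3°. That puts the tub origin near (511.6, 227.1) and the pull near (507, 227). I'll move to a hover above the pull.

```bash
python3 -m jog '[{"slide":[0.028,-0.038,0],"rotation":[0,0,0.0215],"claw":0},{"slide":[0.028,-0.038,0],"rotation":[0,0,0.0215],"claw":0},{"slide":[0.028,-0.038,0],"rotation":[0,0,0.0215],"claw":0},{"slide":[0.028,-0.038,0],"rotation":[0,0,0.0215],"claw":0},{"slide":[0.028,-0.038,0],"rotation":[0,0,0.0215],"claw":0}]' 40
python3 -m jog '[{"slide":[0.028,-0.038,0],"rotation":[0,0,0.0215],"claw":0},{"slide":[0.028,-0.038,0],"rotation":[0,0,0.0215],"claw":0},{"slide":[0.028,-0.038,0],"rotation":[0,0,0.0215],"claw":0},{"slide":[0.028,-0.038,0],"rotation":[0,0,0.0215],"claw":0},{"slide":[0.026,-0.038,0],"rotation":[0,0,0.0215],"claw":0}]'
python3 -m jog '[{"slide":[0,0,0],"rotation":[0,0,0],"claw":0},{"slide":[0,0,0],"rotation":[0,0,0],"claw":0},{"slide":[0,0,0],"rotation":[0,0,0],"claw":0},{"slide":[0,0,0],"rotation":[0,0,0],"claw":0},{"slide":[0,0,0],"rotation":[0,0,0],"claw":0}]'
python3 - <<'E'
from bench import readout,optics
import cv2,numpy as np
o=readout.get_obs();s=optics.snapshot("wrist")
np.savez("w0.npz",pos=o["position"],q=o["eef_rot"],**s);cv2.imwrite("pics/w0.png",s["frame"][:,:,::-1]);print(s["K"])
E
```

```text
time: 0.78
position: [370.1, 416.6, 231.0]
eef_rot: [0.126, 0.992, -0.0, -0.0]
force: [-0.2, 0.9, 0.3]
width: 85.0
finger_force: 0.0
time: 1.4
position: [508.0, 226.7, 231.0]
eef_rot: [0.072, 0.997, -0.0, -0.0]
force: [1.4, 1.0, 0.2]
width: 85.2
finger_force: 0.0
time: 2.02
position: [507.0, 229.0, 231.2]
eef_rot: [0.072, 0.997, 0.0, -0.0]
force: [0.1, -0.3, 0.6]
width: 85.3
finger_force: 0.0
[[266.90315666   0.         256.86908359]
 [  0.         266.90315666 191.57727592]
 [  0.           0.           1.        ]]
```

View pics/w0.png

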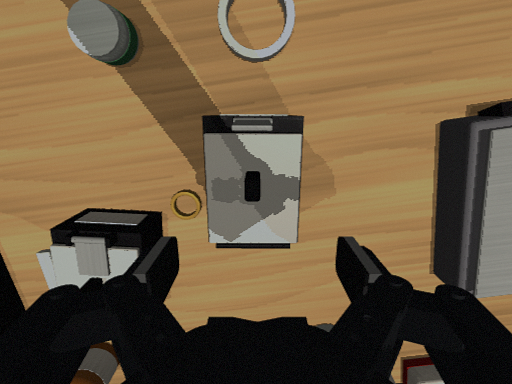

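The pull is at (252,187), the standing catch at (252,124), and the lid edges line up with the tool. I'll project the pull and catch into world coordinates.

```bash
cat >> h.py <<'E'
from scipy.spatial.transform import Rotation as Ro
def wplane(w,uv,z):
    R=Ro.from_quat(w["q"]).as_matrix();H=w["hand_eye"];uv=np.asarray(uv,float).reshape(-1,2)
    d=np.c_[uv,np.ones(len(uv))]@np.linalg.inv(w["K"]).T@H[:3,:3].T@R.T
    C=R@H[:3,3]+w["pos"];return C+d*((z-C[2])/d[:,2])[:,None]
E
python3 - <<'E'
from h import *
w=dict(np.load("w0.npz"));f=w["frame"]
m=np.zeros(f.shape[:2],np.uint8);m[155:215,225:285]=(f.max(2)<40)[155:215,225:285]
k,l,st,c=cv2.connectedComponentsWithStats(m);i=1+np.argmax(st[1:,4]);print(st[i])
x,y,ww,h,_=st[i]
print("pull top edges",wplane(w,[(x,y+h/2),(x+ww,y+h/2),(x+ww/2,y+4),(x+ww/2,y+h)],124).round(1).tolist())
print("lid corners",wplane(w,[(204,134),(302,134),(208,242),(297,242)],84).round(1).tolist())
print("catch top edge",wplane(w,[(233,119),(271,119)],133).round(1).tolist())
E
```

```text
[245 171  15  30 436]
pull top edges [[501.1, 217.7, 124.0], [503.2, 232.0, 124.0], [491.3, 226.5, 124.0], [517.2, 222.6, 124.0]]
lid corners [[448.8, 180.0, 84.0], [463.7, 283.1, 84.0], [573.8, 159.5, 84.0], [589.1, 264.9, 84.0]]
catch top edge [[437.6, 217.6, 133.0], [442.4, 250.2, 133.0]]
```

```bash
python3 -m jog '[{"slide":[0,-0.003,-0.035],"rotation":[0,0,0],"claw":0},{"slide":[0,0,-0.035],"rotation":[0,0,0],"claw":0.3},{"slide":[0,0,-0.035],"rotation":[0,0,0],"claw":0.4},{"slide":[0,0,-0.024],"rotation":[0,0,0],"claw":0.4},{"slide":[0,0,-0.01],"rotation":[0,0,0],"claw":0.4}]' 40
python3 -m jog '[{"slide":[0,0,0],"rotation":[0,0,0],"claw":0.6},{"slide":[0,0,0],"rotation":[0,0,0],"claw":0.8},{"slide":[0,0,0],"rotation":[0,0,0],"claw":1},{"slide":[0,0,0],"rotation":[0,0,0],"claw":1},{"slide":[0,0,0],"rotation":[0,0,0],"claw":1}]' 40
```

```text
time: 2.7
position: [506.3, 224.8, 90.7]
eef_rot: [0.073, 0.997, -0.001, -0.001]
force: [-0.2, 0.3, -0.2]
width: 51.5
finger_force: 0.0
time: 3.32
position: [508.2, 224.1, 93.5]
eef_rot: [0.073, 0.997, -0.0, 0.0]
force: [-1.8, -4.4, 6.9]
width: 15.4
finger_force: 41.1
```

Gripped at 15.4 mm. Now I lift along the hinge arc.

```bash
python3 -m jog '[{"slide":[0.0015,-0.0002,0.0052],"rotation":[0.0097,0.0668,0],"claw":1},{"slide":[0.0018,-0.0003,0.0051],"rotation":[0.0097,0.0668,0],"claw":1},{"slide":[0.0021,-0.0003,0.005],"rotation":[0.0097,0.0668,0],"claw":1},{"slide":[0.0025,-0.0003,0.0048],"rotation":[0.0097,0.0668,0],"claw":1},{"slide":[0,0,0],"rotation":[0,0,0],"claw":1}]' 40
python3 -m jog '[{"slide":[0,0,0],"rotation":[0,0,0],"claw":1},{"slide":[0,0,0],"rotation":[0,0,0],"claw":1},{"slide":[0,0,0],"rotation":[0,0,0],"claw":1},{"slide":[0,0,0],"rotation":[0,0,0],"claw":1},{"slide":[0,0,0],"rotation":[0,0,0],"claw":1}]'
python3 - <<'E'
from bench import optics
import cv2
s=optics.snapshot("side");cv2.imwrite("pics/lift.png",cv2.resize(s["frame"][180:384,180:400],None,fx=2,fy=2)[:,:,::-1])
E
```

```text
time: 3.95
position: [515.5, 223.0, 113.3]
eef_rot: [0.073, 0.988, 0.009, -0.136]
force: [-3.8, -4.6, 6.8]
width: 15.5
finger_force: 41.2
time: 4.58
position: [515.4, 222.9, 113.1]
eef_rot: [0.072, 0.988, 0.009, -0.134]
force: [-3.2, -3.3, 4.7]
width: 15.6
finger_force: 41.1
```

View pics/lift.png

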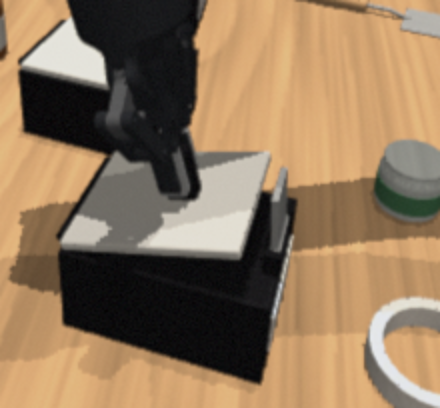

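The lid is raised about 20 mm (near edge at roughly (240,250)) and the catch is still standing. Now I reverse the arc, release and rise.

```bash
python3 -m jog '[{"slide":[-0.0025,0.0003,-0.0048],"rotation":[-0.0097,-0.0668,0],"claw":1},{"slide":[-0.0021,0.0003,-0.005],"rotation":[-0.0097,-0.0668,0],"claw":1},{"slide":[-0.0018,0.0003,-0.0051],"rotation":[-0.0097,-0.0668,0],"claw":1},{"slide":[-0.0015,0.0002,-0.0052],"rotation":[-0.0097,-0.0668,0],"claw":1},{"slide":[0,0,0],"rotation":[0,0,0],"claw":1}]' 40
python3 -m jog '[{"slide":[0,0,0],"rotation":[0,0,0],"claw":1},{"slide":[0,0,0],"rotation":[0,0,0],"claw":1},{"slide":[0,0,0],"rotation":[0,0,0],"claw":0.5},{"slide":[0,0,0],"rotation":[0,0,0],"claw":0.4},{"slide":[0,0,0],"rotation":[0,0,0],"claw":0.4}]'
python3 -m jog '[{"slide":[0,0,0.02],"rotation":[0,0,0],"claw":0.4},{"slide":[0,0,0.03],"rotation":[0,0,0],"claw":0.4},{"slide":[0,0,0.035],"rotation":[0,0,0],"claw":0.4},{"slide":[0,0,0.035],"rotation":[0,0,0],"claw":0.6},{"slide":[0,0,0],"rotation":[0,0,0],"claw":1}]'
```

```text
time: 5.25
position: [508.2, 224.1, 93.5]
eef_rot: [0.073, 0.997, -0.0, 0.002]
force: [-0.6, -4.9, 4.8]
width: 15.7
finger_force: 41.2
time: 5.88
position: [507.3, 226.1, 92.1]
eef_rot: [0.072, 0.997, 0.0, 0.0]
force: [0.8, 0.1, 0.1]
width: 51.6
finger_force: 0.0
time: 6.5
position: [509.9, 226.7, 215.7]
eef_rot: [0.073, 0.997, 0.002, 0.003]
force: [0.5, 0.9, 0.6]
width: 17.1
finger_force: 0.0
```

Lid is down. Next the shut fingers go behind the catch, on the robot's side.

```bash
python3 -m jog '[{"slide":[-0.03,0.004,0],"rotation":[0,0,0],"claw":1},{"slide":[-0.035,0.005,0],"rotation":[0,0,0],"claw":1},{"slide":[-0.035,0.005,0],"rotation":[0,0,0],"claw":1},{"slide":[0,0,0],"rotation":[0,0,0],"claw":1},{"slide":[0,0,0],"rotation":[0,0,0],"claw":1}]'
python3 -m jog '[{"slide":[0,0,-0.03],"rotation":[0,0,0],"claw":1},{"slide":[0,0,-0.03],"rotation":[0,0,0],"claw":1},{"slide":[0,0,-0.03],"rotation":[0,0,0],"claw":1},{"slide":[0,0,-0.006],"rotation":[0,0,0],"claw":1},{"slide":[0,0,0],"rotation":[0,0,0],"claw":1}]'
python3 - <<'E'
from bench import optics
import cv2
s=optics.snapshot("side");cv2.imwrite("pics/beh.png",cv2.resize(s["frame"][180:384,180:400],None,fx=2,fy=2)[:,:,::-1])
E
```

```text
time: 7.12
position: [407.7, 239.0, 211.7]
eef_rot: [0.073, 0.997, -0.0, 0.0]
force: [0.3, -0.7, 0.3]
width: -0.1
finger_force: 0.0
time: 7.75
position: [408.3, 238.9, 116.3]
eef_rot: [0.073, 0.997, -0.0, 0.0]
force: [0.3, 0.7, 0.0]
width: 0.0
finger_force: 0.0
```

View pics/beh.png

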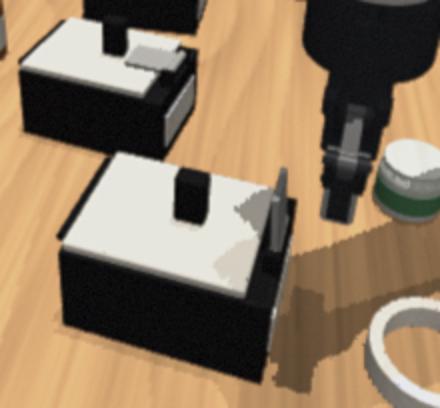

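The lid is down, the catch stands at (280,210), and the fingers are behind it at (340,200). Now I push 55 mm forward, then press down.

```bash
python3 -m jog '[{"slide":[0.011,-0.0016,0],"rotation":[0,0,0],"claw":1},{"slide":[0.011,-0.0016,0],"rotation":[0,0,0],"claw":1},{"slide":[0.011,-0.0016,0],"rotation":[0,0,0],"claw":1},{"slide":[0.011,-0.0016,0],"rotation":[0,0,0],"claw":1},{"slide":[0.01,-0.0014,0],"rotation":[0,0,0],"claw":1}]'
python3 -m jog '[{"slide":[0,0,-0.007],"rotation":[0,0,0],"claw":1},{"slide":[0,0,-0.007],"rotation":[0,0,0],"claw":1},{"slide":[0,0,-0.007],"rotation":[0,0,0],"claw":1},{"slide":[0,0,-0.005],"rotation":[0,0,0],"claw":1},{"slide":[0,0,0],"rotation":[0,0,0],"claw":1}]'
```

```text
time: 8.43
position: [461.6, 231.0, 115.9]
eef_rot: [0.073, 0.997, -0.0, -0.001]
force: [-1.6, 0.6, -0.2]
width: 0.2
finger_force: 0.8
time: 9.05
position: [461.0, 231.2, 89.7]
eef_rot: [0.073, 0.997, -0.0, -0.0]
force: [-0.2, 0.0, 1.1]
width: 0.2
finger_force: 0.5
```

```bash
python3 -m jog '[{"slide":[0,0,-0.002],"rotation":[0,0,0],"claw":1},{"slide":[0,0,-0.002],"rotation":[0,0,0],"claw":1},{"slide":[0,0,-0.001],"rotation":[0,0,0],"claw":1},{"slide":[0,0,0],"rotation":[0,0,0],"claw":1},{"slide":[0,0,0],"rotation":[0,0,0],"claw":1}]'
```

```text
time: 9.68
position: [461.1, 231.3, 88.7]
eef_rot: [0.073, 0.997, 0.0, -0.001]
force: [-6.7, -3.7, 24.4]
width: 0.5
finger_force: 12.4
```

The catch is firm at 24 N, z = 88.7, matching the shut top height of 89. I'll rise and check.

```bash
python3 -m jog '[{"slide":[0,0,0.01],"rotation":[0,0,0],"claw":1},{"slide":[0,0,0.03],"rotation":[0,0,0],"claw":1},{"slide":[0,0,0.04],"rotation":[0,0,0],"claw":1},{"slide":[0,0,0.04],"rotation":[0,0,0],"claw":1},{"slide":[0,0,0],"rotation":[0,0,0],"claw":1}]'
python3 - <<'E'
from bench import optics
import cv2
s=optics.snapshot("side");cv2.imwrite("pics/end.png",cv2.resize(s["frame"][130:384,150:400],None,fx=2,fy=2)[:,:,::-1])
E
```

```text
time: 10.3
position: [463.0, 232.7, 208.3]
eef_rot: [0.073, 0.997, 0.002, 0.002]
force: [-0.2, 0.4, -0.3]
width: 0.2
finger_force: 0.0
```

View pics/end.png

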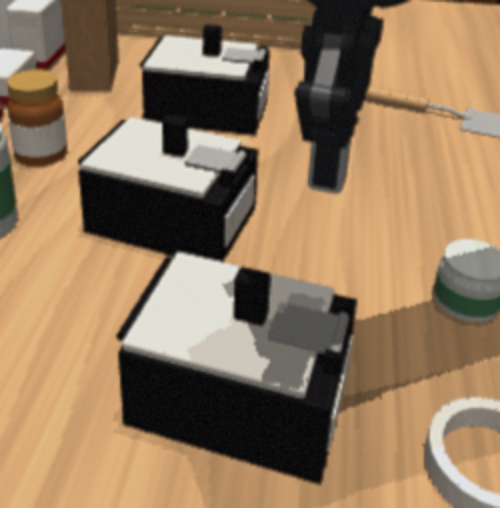

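The catch now lies flat at (310,328), like the other two, and the arm is clear.

```bash
python3 -c "
from bench import order;print(order.hand_in())"
```

```text
the job is handed in; nothing more can be done
None
```

I lifted the unlatched tub's lid about 2 cm by its pull (it was loose), let it down and pressed its catch flat; the other two tubs still looked latched in the last picture, and the job was handed in at about 10 s.

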